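# Unstack explanted devices into their inspection nests

### The arm

A 7-joint arm with a two-finger parallel gripper is mounted at the origin on the work surface. World frame = base frame: x ahead of the robot, y to its left, z up, the work surface at z = 0. Lengths are in m, angles in rad, forces in N, time in s.
With the tool pointing down it reaches from about 0.35 to 0.9 m from the base axis. Payload 8.1 kg.
Tool frame: the origin (TCP) lies at the very end of the fingers, on their centre line; the grasp point (between the pads) lies 19 mm behind it (grasp_offset is the distance from the TCP to the grasp point, in m); z points along the fingers, y is the line along which they close (so a half turn about z gives the same grasp; the last joint's range is limited). The gripper opens to 92 mm and grips with 3 to 60 N. Pads are 19 mm wide; open, the fingers measure 130 mm over their backs; the gripper's body (75 mm by 190 mm) begins 47 mm behind the grasp point.
Start: joints at [-1.302, 0.434, 0.025, 1.573, -0.012, 1.134, -0.075], TCP at [0.227, 0.582, 0.227] pointing down, gripper open.
Joint ranges: [-2.62, 2.62], [-0.44, 2.09], [-1.27, 1.32], [0.08, 2.57], [-1.32, 4.46], [0.12, 2], [-2.74, 2.74]. Speed limits (rad/s): [2.22, 2.22, 3.01, 3.01, 3.14, 3.14, 3.14].

### API

Orientations are given as a rotation vector (axis times angle).
In Python, from cell import observe, get_image, camera_params, sign_off, silhouettes, grasp_offset gives the robot as it stands. The module is installed in compiled form; this text tells all that it offers.
- The arm moves only by the tool jog_arm, never from a script. Its argument "motion" is a list that holds one entry, the list of rows, each a list of 7 numbers: the shift along the tool's x, y, z in m, then the turn, a rotation vector about the tool's x, y, z in rad, then the closure, from -1 (fully open) to 1 (shut), so that 0 is half open. In form: [[[dx, dy, dz, wx, wy, wz, hand], ...]]. A call has 1 to 10 rows; each row is the pose to reach, as a shift and turn from the pose commanded when the call began, along the tool's axes at that moment; what a row does not reach only later rows make up. A row lasts 1/12 s, in which the tool goes at most 41.7 mm and 7.16 degrees, less where a joint would pass 70% of its speed; a pose out of reach is approached as far as the arm can. A call with a gripper value outside its range is refused whole. The fingers move at their own pace and stop on an object; "force" is the grip in N (left out, the last holds). Time passes only in rows, so rows that repeat a pose let the fingers close. It gives the time, the measured TCP pose, the force, the opening and the grip force at its end, in the units of the state.
- observe(): the state, without advancing time (a new reading comes with each control period).
- get_image(name): name is "scene" or "top" or "wrist"; returns the picture (480x640x3 uint8, red, green, blue); there is no depth.
- camera_params(name): a dict with "vertical_fov" (degrees; the focal length in pixels is half the picture's height over the tangent of half this angle, whatever the lens; pixels are square), "cx", "cy" (the principal point, pixels), "dist_coeffs" ([k1, k2, p1, p2, k3] as OpenCV has them; the pictures are not rectified), "T" (4x4, takes a point from camera to world coordinates). Camera axes: x right, y down, z forward; pixel columns grow to the right and rows downward; lengths in m; the calibration is good to about 2 mm. A picture is of the moment at which its call begins: read the wrist's pose just before it. camera_params takes no time and is no camera call; for the wrist camera it gives the pose at the moment of the call.
- sign_off(): hands the job in; it is judged then, once.
Trained networks look in the newest picture that a camera, given by its name, has taken for a name from the list of things; names that differ only in an ending like _2 or _b are one class to them, and where a whole thing is asked for, a point or a joint stands for the part that bears it (a point fixed in the world has none). Each returns a list of dicts, best first, with "p" (0 to 1); they miss things now and then, are a little off and sometimes report something else, mostly with a low value. They report only what shows in the picture. A call takes as long as a camera call. They do not tell look-alikes from the thing itself.
- silhouettes(query, camera): "mask" (480x640 bool, what is visible of it) and "pixel" ([column, row] in pixels, amid what is visible of it).
The state is a dict: "clock": time; "joints": joint angles; "dq": joint speeds; "joint_efforts": joint torques, N m; "position": TCP position; "ee_rot": TCP orientation; "force": force on the tool from outside, world axes, zero at the start; "ft_torque": the same for the moment, N m; "width": opening from 0.0 (shut) to 1.0 (fully open); "gripper_force": force on a finger pad.
Only numpy, scipy, OpenCV 4.12 (cv2) and the standard library are available. Lean on these libraries where they do the work, as an engineer would, in place of code of your own. Each camera call takes 0.05 s, during which the arm holds its last target. There are 200 camera calls.

### The job

Take the stack of explanted devices apart from the top, one thing at a time: stand the dome magnifier, right way up, in the middle of its saucer, and lay every titanium can, including the one lying by itself, flat in the middle of the inspection nest whose pad has the colour of its header, lengthwise between the end fences (header at either end). Set things down rather than dropping them, tip nothing over, and leave the stand of finished cans and the torque driver where they are.

Things in the scene. Friction and masses are not known exactly. Their poses are not given: they have to be found in the camera images.
- icd_mid (a point): Blue-header can: titanium can of a large implanted device lying flat, D-shaped in plan, 66 mm long (its x) x 52 mm wide (its y) x 15 mm thick, 72 g; the last 16 mm at its +x end are the blue resin header (47 mm wide) with two lead bores; its straight parallel sides 52 mm apart (from 14 mm behind to 17 mm ahead of the centre) are the grip. Point at its centre, half-way up; z up. It lies on the bench, either alone or at the bottom of the stack with the small can on it
- crt_mid (a point): Amber-header can: titanium can of a large implanted device lying flat, D-shaped in plan, 66 mm long (its x) x 52 mm wide (its y) x 15 mm thick, 72 g; the last 16 mm at its +x end are the amber resin header (47 mm wide) with three lead bores; its straight parallel sides 52 mm apart (from 14 mm behind to 17 mm ahead of the centre) are the grip. Point at its centre, half-way up; z up. It lies on the bench, either alone or at the bottom of the stack with the small can on it
- pacer_mid (a point): Green-header can: titanium pacemaker can lying flat on one of the two large cans, D-shaped, 48 mm long (its x) x 44 mm wide (its y) x 10 mm thick, 30 g; the last 12 mm at its +x end are the green resin header (39 mm wide); its straight parallel sides 44 mm apart (from 12 mm behind to 12 mm ahead of the centre) are the grip. Point at its centre, half-way up; z up. The magnifier stands on it
- magnifier_mid (a point): Dome magnifier: round glass puck with a black foot band, 37 mm diameter, 27 mm tall, straight-sided for the lower 16 mm and domed above, 60 g, standing on the green-header can at the top of the stack. Point on its axis half-way up, 13.5 mm above its foot; z up
- icd_nest_pad (a point): Blue nest: fixed inspection nest of white acetal with blue silicone pad, for the can with the blue header: block 108 mm long (its x) x 84 mm wide (its y), pad surface 12 mm above the bench, 84 mm long between two end fences that stand 8 mm above the pad, across its x at both ends; the long sides are open for the fingers. The can lies flat on the pad between the fences, its length along this x, header at either end. Point at the centre of the pad surface
- crt_nest_pad (a point): Amber nest: fixed inspection nest of white acetal with amber silicone pad, for the can with the amber header: block 108 mm long (its x) x 84 mm wide (its y), pad surface 12 mm above the bench, 84 mm long between two end fences that stand 8 mm above the pad, across its x at both ends; the long sides are open for the fingers. The can lies flat on the pad between the fences, its length along this x, header at either end. Point at the centre of the pad surface
- pacer_nest_pad (a point): Green nest: fixed inspection nest of white acetal with green silicone pad, for the can with the green header: block 90 mm long (its x) x 84 mm wide (its y), pad surface 12 mm above the bench, 66 mm long between two end fences that stand 8 mm above the pad, across its x at both ends; the long sides are open for the fingers. The can lies flat on the pad between the fences, its length along this x, header at either end. Point at the centre of the pad surface
- saucer_floor (a point): Magnifier saucer: fixed round white acetal saucer, 84 mm across, with a dark felt disc 54 mm across in its middle; inside 76 mm across, floor 6 mm above the bench, lip 2.5 mm above the floor. Point at the centre of its floor
- stand: Bystander: slotted white acetal stand 108 x 66 x 24 mm with three finished pacemaker cans (clear grey headers) upright in its slots, 56 mm tall over all, 0.45 kg, loose on the bench. Origin under its centre
- driver: Bystander: brushed steel torque driver lying on the bench along its x, 150 mm long, 22 mm thick, blade to +x, loose. Origin 75 mm from either end, at bench height; an orange lead cap stands beside it
Not all that is in view belongs to the job. What is shaped like the part that bears icd_mid but black is not meant.

How it is judged:
By the outcome, as a careful person would: the job done as asked, in the order asked, and still so for the second after the job is handed in, with the robot touching nothing.
It also fails if it takes over 115 s, if anything falls off the work surface, if the arm or the gripper's body presses on something with over 40 N, if the wrist force passes 120 N, or if a joint passes its speed limit or range.

## Working session

There is one attempt and no reset: what is moved stays moved. The work goes in short steps, Python scripts to look and compute and a tool call to move; the robot and the scene stay as the last step left them, time stands still between calls to the robot, and variables do not carry over. Pictures are saved under pics/ and viewed, at most 14 in all, crops included, and the job is handed in when it is done.

Besides the shell and the picture viewer there is one more tool, called after "Emit:" as name([rows], argument=value, ...), one row to a line, values as JSON. jog_arm: Moves the arm, as the interface text tells. Its arguments: {"type":"object","properties":{"motion":{"type":"array"},"force":{"type":"number"}},"required":["motion"]}

```bash
mkdir -p pics
cat > h.py <<'E'
import numpy as np, cv2
from cell import *
from scipy.spatial.transform import Rotation as R
def K(p):
    f=240/np.tan(np.radians(p["vertical_fov"])/2)
    return np.array([[f,0,p["cx"]],[0,f,p["cy"]],[0,0,1.]])
def world(px,z,p):
    """pixels (N,2) -> world at height z"""
    u=cv2.undistortPoints(np.array(px,float).reshape(-1,1,2),K(p),np.array(p["dist_coeffs"],float))[:,0]
    T=np.array(p["T"]);d=np.c_[u,np.ones(len(u))]@T[:3,:3].T;o=T[:3,3]
    return o+d*((z-o[2])/d[:,2])[:,None]
def pix(P,p):
    Ti=np.linalg.inv(np.array(p["T"]));r=cv2.Rodrigues(Ti[:3,:3])[0]
    return cv2.projectPoints(np.array(P,float).reshape(-1,1,3),r,Ti[:3,3],K(p),np.array(p["dist_coeffs"],float))[0][:,0]
def save(n,im): cv2.imwrite("pics/"+n+".png",cv2.cvtColor(im,cv2.COLOR_RGB2BGR))
E
python3 - <<'E'
from h import *
np.set_printoptions(precision=3,suppress=True)
for n in("scene","top"):
    save(n+"0",get_image(n)); p=camera_params(n); print(n,p)
o=observe();print(o)
print(grasp_offset)
E
```

```text
scene {'vertical_fov': 57.582854088619875, 'cx': 319.5216806535529, 'cy': 246.93546452480246, 'dist_coeffs': array([-0.098,  0.   ,  0.   ,  0.   ,  0.   ]), 'T': array([[-0.776,  0.479, -0.409,  0.898],
       [ 0.63 ,  0.606, -0.485,  0.498],
       [ 0.016, -0.635, -0.772,  0.824],
       [ 0.   ,  0.   ,  0.   ,  1.   ]])}
top {'vertical_fov': 52.90890668098967, 'cx': 318.8606447149102, 'cy': 233.0227533018063, 'dist_coeffs': array([0.029, 0.   , 0.   , 0.   , 0.   ]), 'T': array([[-0.014, -0.996,  0.093,  0.416],
       [-1.   ,  0.014,  0.002, -0.008],
       [-0.003, -0.093, -0.996,  0.918],
       [ 0.   ,  0.   ,  0.   ,  1.   ]])}
{'clock': 0.1, 'joints': array([-1.302,  0.435,  0.025,  1.574, -0.012,  1.134, -0.075]), 'dq': array([-0.001, -0.001,  0.   , -0.004, -0.001,  0.   , -0.   ]), 'joint_efforts': array([  0.004, -66.912,   0.989, -31.515,  -0.06 ,   0.037,   0.   ]), 'position': array([0.227, 0.582, 0.226]), 'ee_rot': array([-0.581, -3.087,  0.002]), 'force': array([-0.229, -0.606,  0.067]), 'ft_torque': array([-0.006, -0.005, -0.019]), 'gripper_force': 0.0, 'width': 1.0016426412993757}
0.0188
```

View pics/top0.png

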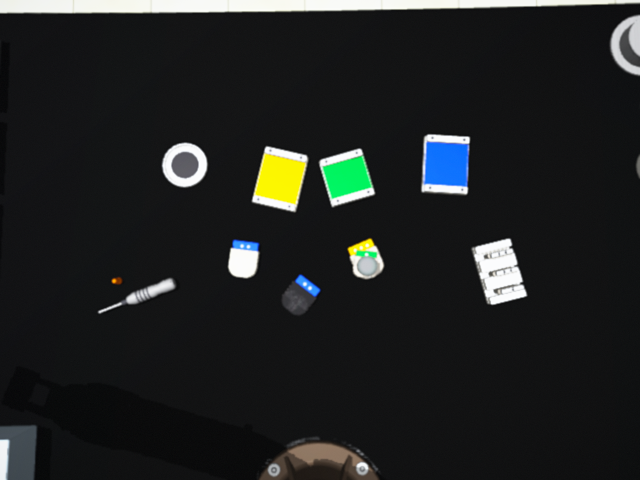

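View pics/scene0.png

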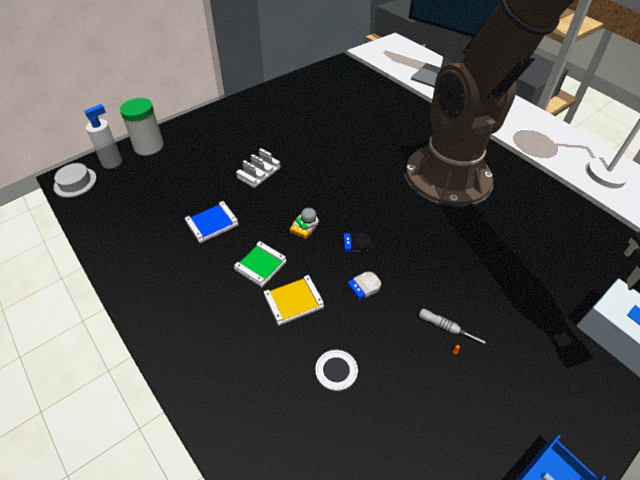

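Top view: the blue can is alone at (243,259) and the black look-alike is at (300,295), not to be touched. The stack is at (366,260): amber at the bottom, then green, then the magnifier. The saucer is at (185,164), and the nests are amber (280,179), green (347,177) and blue (446,164). The stand is at (499,271) and the driver at (137,295).

```bash
cat >> h.py <<'E'
def rect(mask,z,p):
    c=max(cv2.findContours(mask.astype(np.uint8),cv2.RETR_EXTERNAL,cv2.CHAIN_APPROX_NONE)[0],key=cv2.contourArea)
    w=world(c[:,0],z,p)[:,:2].astype(np.float32)
    (cx,cy),(a,b),t=cv2.minAreaRect(w*1000)
    if a<b:a,b,t=b,a,t+90
    t=(t+90)%180-90
    return [round(float(v),1) for v in(cx,cy,a,b,t)]
E
python3 - <<'E'
from h import *
im=get_image("top");p=camera_params("top");S=get_image("scene");ps=camera_params("scene")
for n,z in(("icd_mid",.0075),("crt_mid",.0075),("pacer_mid",.02),("magnifier_mid",.0385),("icd_nest_pad",.012),("crt_nest_pad",.012),("pacer_nest_pad",.012),("saucer_floor",.006),("stand",.02),("driver",.011)):
    for cam,pp in(("top",p),("scene",ps)):
        for r in silhouettes(n,cam)[:3]:
            if r["p"]>.3: print(n,cam,round(r["p"],2),np.round(r["pixel"]),np.round(world([r["pixel"]],z,pp)[0]*1000),r["mask"].sum(),rect(r["mask"],z,pp))
def seg(im,pp):
    h=cv2.cvtColor(im,cv2.COLOR_RGB2HSV)
    for n,lo,hi in(("blue",100,130),("amber",18,35),("green",50,85)):
        m=cv2.inRange(h,(lo,120,90),(hi,255,255))
        N,l,s,c=cv2.connectedComponentsWithStats(m)
        i=1+np.argsort(-s[1:,4])[:4]
        for k in i:
            if s[k,4]>40: print(n,c[k].round(),s[k,4],rect(l==k,.012,pp))
seg(im,p);print();seg(S,ps)
x,y=300,260;c=im[y-60:y+60,x-80:x+130];save("c1",cv2.resize(c,None,fx=3.5,fy=3.5,interpolation=cv2.INTER_CUBIC))
E
```

```text
icd_mid top 0.89 [298. 297.] [382.  34.   7.] 901 [382.8, 31.6, 65.7, 51.4, -39.4]
icd_mid top 0.62 [243. 257.] [457. 138.   7.] 976 [454.1, 137.0, 67.9, 55.6, -8.3]
icd_mid scene 0.84 [356. 241.] [384.  27.   7.] 490 [382.4, 28.5, 64.3, 62.4, -41.1]
icd_mid scene 0.74 [212. 223.] [ 632. -244.    7.] 1172 [629.7, -251.2, 113.7, 98.5, -6.1]
icd_mid scene 0.73 [367. 287.] [454. 142.   7.] 670 [453.4, 134.6, 74.3, 61.7, -7.9]
crt_mid top 0.77 [366. 251.] [465. -95.   7.] 364 [467.8, -86.5, 53.4, 26.7, -66.3]
crt_mid scene 0.66 [299. 229.] [471. -92.   7.] 211 [465.6, -85.8, 59.0, 42.0, -54.1]
pacer_mid top 0.75 [357. 259.] [451. -77.  20.] 272 [441.7, -90.8, 46.5, 42.8, -1.2]
pacer_mid scene 0.53 [299. 230.] [478. -81.  20.] 201 [470.6, -80.0, 54.4, 44.0, -63.3]
magnifier_mid top 0.76 [367. 268.] [432. -93.  38.] 296 [435.7, -91.7, 36.4, 30.8, 89.2]
magnifier_mid scene 0.44 [310. 219.] [444. -80.  38.] 198 [438.9, -94.2, 51.3, 34.9, 51.7]
icd_nest_pad top 0.65 [365. 269.] [432. -93.  12.] 322 [438.2, -94.2, 37.5, 35.5, 89.2]
icd_nest_pad scene 0.63 [213. 225.] [ 632. -234.   12.] 1140 [
[... 1291 characters left out ...]
6.5, 66.3, 82.2, 80.2, -14.0]
amber [360. 246.] 206 [473.6, -84.6, 51.0, 18.3, -67.6]
green [347. 177.] 1372 [607.9, -61.7, 80.5, 63.6, -74.7]
green [366. 254.] 97 [460.4, -94.8, 38.0, 10.6, 84.0]

blue [557. 465.] 1423 [442.3, 634.8, 144.2, 81.2, -42.8]
blue [211. 220.] 774 [628.9, -252.5, 83.7, 83.2, 85.5]
blue [ 95. 114.] 244 [690.0, -908.9, 126.4, 62.1, 84.7]
blue [356. 289.] 151 [481.0, 132.1, 52.9, 20.9, 81.0]
amber [293. 298.] 1189 [605.0, 64.7, 84.4, 81.7, -14.1]
amber [299. 231.] 137 [475.4, -83.7, 52.2, 26.5, -67.6]
green [260. 262.] 723 [606.0, -63.8, 80.3, 63.2, -75.3]
green [135. 107.] 448 [568.2, -871.8, 109.3, 104.2, 72.5]
green [301. 223.] 55 [454.8, -103.1, 42.9, 12.2, 84.0]
```

View pics/c1.png

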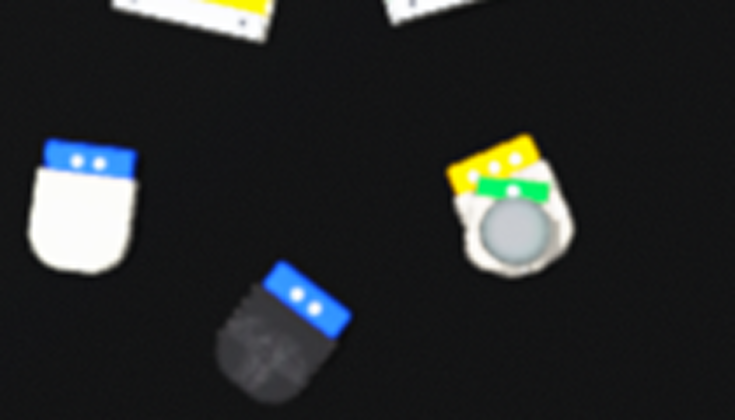

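The crop confirms the white can with the blue header at the left as icd; the black one in the middle is the decoy. The stack runs amber, green, magnifier.

```bash
cat >> h.py <<'E'
def plan(x,y,z,fing=None):
    """mm, deg of finger line (mod 180); prints shift in tool axes and turn to be vertical"""
    o=observe();r=R.from_rotvec(o["ee_rot"]);M=r.as_matrix()
    d=M.T@(np.array([x,y,z])/1000-o["position"])
    ty=M[:,1];cur=np.degrees(np.arctan2(ty[1],ty[0]))
    f=cur if fing is None else fing
    f+=180*round((cur-f)/180); a=np.radians(f)
    Y=np.array([np.cos(a),np.sin(a),0]);Z=np.array([0,0,-1.]);X=np.cross(Y,Z)
    w=R.from_matrix(M.T@np.c_[X,Y,Z]).as_rotvec()
    print("plan",np.r_[d,w].round(4),"fing",cur.round(1),"->",round(f,1),"j7",o["joints"][6].round(2),"pos",(o["position"]*1000).round(1),"t",o["clock"])
E
python3 -c "
from h import *
plan(436,-92,150,84);plan(436,-92,150,90)"
```

```text
plan [-0.4396 -0.5523  0.0768 -0.      0.     -0.2671] fing 68.7 -> 84 j7 -0.08 pos [227.1 582.3 226.7] t 1.2
plan [-0.4396 -0.5523  0.0768 -0.      0.     -0.3718] fing 68.7 -> 90 j7 -0.08 pos [227.1 582.3 226.7] t 1.2
```

Emit:
jog_arm([
  [[-0.02,-0.025,0,0,0,-0.03,-1],[-0.045,-0.056,0,0,0,-0.06,-1],[-0.07,-0.088,0,0,0,-0.09,-1],[-0.095,-0.119,0,0,0,-0.12,-1],[-0.12,-0.151,0,0,0,-0.15,-1],[-0.145,-0.182,0,0,0,-0.18,-1],[-0.17,-0.213,0,0,0,-0.21,-1],[-0.195,-0.245,0,0,0,-0.24,-1],[-0.22,-0.276,0,0,0,-0.267,-1],[-0.24,-0.302,0,0,0,-0.267,-1]],
])

```text
clock: 2.03
position: [0.3414, 0.2109, 0.227]
ee_rot: [0.164, 3.137, 0.001]
force: [0.7, 0.1, 0.1]
width: 1.0
gripper_force: 0.0
```

```bash
python3 -c "
from h import *
plan(436,-92,150,84)"
```

```text
plan [-1.256e-01 -2.914e-01  7.690e-02  4.000e-04  5.000e-04  2.000e-04] fing 84.0 -> 84 j7 0.79 pos [341.4 210.9 227. ] t 2.0333
```

Emit:
jog_arm([
  [[-0.013,-0.031,0.008,0,0,0,-1],[-0.027,-0.062,0.016,0,0,0,-1],[-0.04,-0.093,0.025,0,0,0,-1],[-0.054,-0.125,0.033,0,0,0,-1],[-0.067,-0.156,0.041,0,0,0,-1],[-0.081,-0.187,0.05,0,0,0,-1],[-0.094,-0.218,0.058,0,0,0,-1],[-0.108,-0.25,0.066,0,0,0,-1],[-0.12,-0.278,0.073,0,0,0,-1],[-0.126,-0.291,0.077,0,0,0,-1]],
])

```text
clock: 2.87
position: [0.4364, -0.0928, 0.1495]
ee_rot: [0.17, 3.136, -0.002]
force: [0.6, 0.4, 0.1]
width: 0.998
gripper_force: 0.0
```

Run:
```python
from h import *
plan(436,-92,150,84)
p=camera_params("wrist");im=get_image("wrist")
for n,z in(("magnifier_mid",.035),("pacer_mid",.025),("crt_mid",.015)):
    for r in silhouettes(n,"wrist")[:2]:
        print(n,round(r["p"],2),np.round(r["pixel"]),rect(r["mask"],z,p))
h=cv2.cvtColor(im,cv2.COLOR_RGB2HSV)
for n,lo,hi,z in(("amber",18,35,.015),("green",50,85,.025)):
    m=cv2.inRange(h,(lo,120,90),(hi,255,255));N,l,s,c=cv2.connectedComponentsWithStats(m)
    k=1+np.argmax(s[1:,4]);print(n,c[k].round(),rect(l==k,z,p))
for P in((.436,-.092,.025),):print(pix([P],p))
print(np.array(p["T"]).round(3));save("w1",im)
```

```text
plan [ 0.0005  0.0008 -0.0005 -0.0014  0.0011 -0.0036] fing 83.8 -> 84 j7 1.71 pos [436.4 -92.8 149.5] t 2.8667
magnifier_mid 0.89 [319. 242.] [439.3, -92.8, 40.0, 37.3, -6.2]
pacer_mid 0.56 [351. 232.] [442.9, -91.3, 49.7, 43.3, -5.0]
crt_mid 0.77 [317. 273.] [469.6, -84.7, 52.4, 26.7, -63.1]
amber [544. 408.] [605.8, 62.4, 193.6, 14.7, 83.9]
green [391. 397.] [571.4, -58.5, 69.2, 23.9, 83.6]
[[320.1966897  231.57092549]]
[[ 0.108  0.957  0.269  0.364]
 [ 0.994 -0.104 -0.031 -0.083]
 [-0.001  0.271 -0.963  0.308]
 [ 0.     0.     0.     1.   ]]
```

View pics/w1.png

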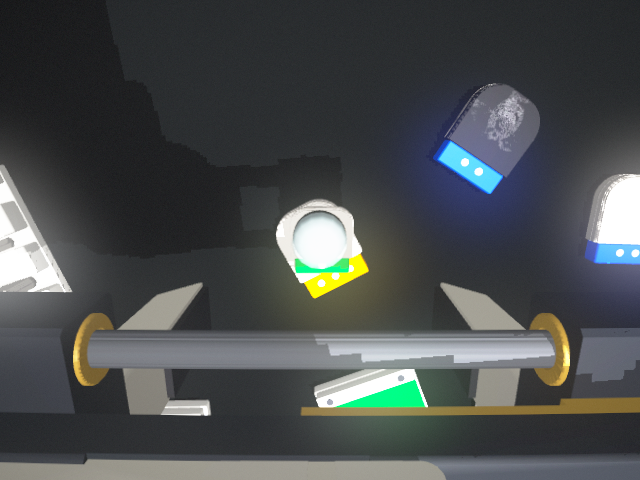

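The magnifier is centred between the open fingers at (320,240), at about (438,-92) mm. I'll go down to it.

Emit:
jog_arm([
  [[-0.001,0.0,0.02,0,0,0,-1],[-0.001,0.0,0.04,0,0,0,-1],[-0.001,0.0,0.06,0,0,0,-1],[-0.001,0.0,0.08,0,0,0,-1],[-0.001,0.0,0.095,0,0,0,-1],[-0.001,0.0,0.107,0,0,0,-1],[-0.001,0.0,0.115,0,0,0,-1],[-0.001,0.0,0.1195,0,0,0,-0.5],[-0.001,0.0,0.1215,0,0,0,-0.3],[-0.001,0.0,0.1215,0,0,0,0]],
], force=12)

```text
clock: 3.9
position: [0.4369, -0.0885, 0.0284]
ee_rot: [0.164, 3.137, 0.0]
force: [0.3, -0.1, -0.2]
width: 0.835
gripper_force: 0.0
```

```bash
python3 -c "
from h import *
plan(438,-92.5,27.5,84);print(observe()['width'])"
```

```text
plan [-0.0015 -0.0039  0.0009  0.0003  0.0002  0.0005] fing 84.0 -> 84 j7 1.86 pos [436.9 -88.5  28.4] t 3.9
0.8354698074701341
```

Emit:
jog_arm([
  [[-0.001,-0.004,0.0005,0,0,0,-0.3],[-0.001,-0.004,0.0005,0,0,0,-0.3],[-0.001,-0.004,0.0005,0,0,0,0.0],[-0.001,-0.004,0.0005,0,0,0,0.0],[-0.001,-0.004,0.0005,0,0,0,0.1],[-0.001,-0.004,0.0005,0,0,0,0.2],[-0.001,-0.004,0.0005,0,0,0,0.3],[-0.001,-0.004,0.0005,0,0,0,0.4],[-0.001,-0.004,0.0005,0,0,0,0.5],[-0.001,-0.004,0.0005,0,0,0,0.6]],
], force=12)

```text
clock: 4.73
position: [0.4374, -0.093, 0.0278]
ee_rot: [0.165, 3.137, 0.0]
force: [0.2, 0.0, 2.3]
width: 0.394
gripper_force: 12.0
```

```bash
python3 -c "
from h import *
plan(438,-92.5,27.5,84);print(observe()['width'])"
```

```text
plan [-0.0005  0.0006  0.0003  0.0001  0.0001 -0.0002] fing 84.0 -> 84 j7 1.87 pos [437.4 -93.   27.8] t 4.7333
0.39442862797864675
```

Emit:
jog_arm([
  [[0,0,-0.002,0,0,0,0.6],[0,0,-0.006,0,0,0,0.6],[0,0,-0.014,0,0,0,0.6],[0,0,-0.026,0,0,0,0.6],[0,0,-0.04,0,0,0,0.6],[0,0,-0.055,0,0,0,0.6],[0,0,-0.07,0,0,0,0.6],[0,0,-0.082,0,0,0,0.6],[0,0,-0.088,0,0,0,0.6],[0,0,-0.09,0,0,0,0.6]],
])

```text
clock: 5.57
position: [0.4379, -0.0931, 0.119]
ee_rot: [0.164, 3.135, 0.0]
force: [-0.1, 0.3, -0.6]
width: 0.398
gripper_force: 12.0
```

```bash
python3 -c "
from h import *
plan(637,249.3,110,84);print(observe()['width'])"
```

```text
plan [-1.621e-01  3.613e-01  9.500e-03  4.000e-04  2.100e-03 -1.000e-04] fing 84.0 -> 84 j7 1.76 pos [437.9 -93.1 119. ] t 5.5667
0.39762495818215243
```

Emit:
jog_arm([
  [[-0.003,0.007,0,0,0,0,0.6],[-0.01,0.021,0,0,0,0,0.6],[-0.02,0.044,0,0,0,0,0.6],[-0.031,0.069,0,0,0,0,0.6],[-0.042,0.094,0,0,0,0,0.6],[-0.054,0.119,0,0,0,0,0.6],[-0.065,0.144,0,0,0,0,0.6],[-0.076,0.169,0,0,0,0,0.6],[-0.087,0.194,0,0,0,0,0.6],[-0.098,0.219,0,0,0,0,0.6]],
])

```text
clock: 6.4
position: [0.5577, 0.1165, 0.1165]
ee_rot: [-0.164, -3.136, 0.001]
force: [1.5, -0.4, -0.9]
width: 0.393
gripper_force: 12.0
```

Emit:
jog_arm([
  [[-0.011,0.025,0.001,0,0,0,0.6],[-0.022,0.05,0.003,0,0,0,0.6],[-0.033,0.075,0.005,0,0,0,0.6],[-0.044,0.098,0.007,0,0,0,0.6],[-0.052,0.117,0.009,0,0,0,0.6],[-0.058,0.13,0.009,0,0,0,0.6],[-0.062,0.138,0.009,0,0,0,0.6],[-0.064,0.142,0.009,0,0,0,0.6],[-0.064,0.142,0.009,0,0,0,0.6],[-0.064,0.142,0.009,0,0,0,0.6]],
])

```text
clock: 7.23
position: [0.6359, 0.2481, 0.1083]
ee_rot: [-0.166, -3.137, 0.001]
force: [0.1, -0.6, -0.6]
width: 0.396
gripper_force: 12.0
```

Run:
```python
from h import *
plan(637,249.3,110,84);print(observe()['width'])
p=camera_params("wrist");im=get_image("wrist")
for r in silhouettes("saucer_floor","wrist")[:2]: print(round(r["p"],2),np.round(r["pixel"]),rect(r["mask"],.0085,p))
print(pix([(.637,.2493,.006)],p));save("w2",im)
```

```text
plan [-0.001   0.0013 -0.0017 -0.0009 -0.0007 -0.0008] fing 84.0 -> 84 j7 1.23 pos [635.9 248.1 108.3] t 7.2333
0.39629758286638633
0.85 [320. 234.] [632.3, 250.8, 83.0, 73.0, 83.2]
[[320.86273101 242.46697262]]
```

View pics/w2.png

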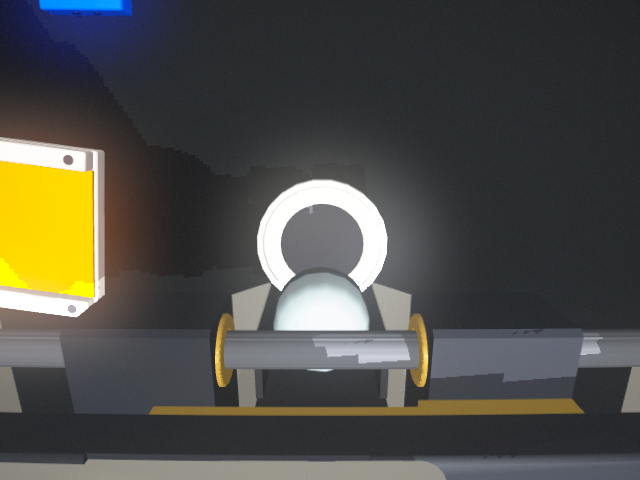

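The saucer's felt centre is at (322,244), which agrees with the predicted pixel (321,242). Lowering.

Emit:
jog_arm([
  [[-0.001,0.001,0.008,0,0,0,0.6],[-0.001,0.001,0.022,0,0,0,0.6],[-0.001,0.001,0.038,0,0,0,0.6],[-0.001,0.001,0.054,0,0,0,0.6],[-0.001,0.001,0.068,0,0,0,0.6],[-0.001,0.001,0.08,0,0,0,0.6],[-0.001,0.001,0.088,0,0,0,0.6],[-0.001,0.001,0.093,0,0,0,0.6],[-0.001,0.001,0.095,0,0,0,0.6],[-0.001,0.001,0.096,0,0,0,0.6]],
])

```text
clock: 8.17
position: [0.6375, 0.2499, 0.0127]
ee_rot: [0.165, 3.137, 0.0]
force: [0.2, -0.5, -1.1]
width: 0.395
gripper_force: 12.0
```

```bash
python3 -c "
from h import *
plan(637,249.3,9.2,84);o=observe();print(o['width'],o['force'])"
```

```text
plan [ 0.0005 -0.0007  0.0035  0.0001  0.0002 -0.0002] fing 84.0 -> 84 j7 1.27 pos [637.5 249.9  12.7] t 8.1667
0.3950208335264314 [ 0.17946984 -0.4929104  -1.05780407]
```

Emit:
jog_arm([
  [[0,0,0.001,0,0,0,0.6],[0,0,0.0015,0,0,0,0.6],[0,0,0.002,0,0,0,0.6],[0,0,0.0025,0,0,0,0.6],[0,0,0.003,0,0,0,0.6],[0,0,0.003,0,0,0,0.6]],
])

```text
clock: 8.67
position: [0.6374, 0.25, 0.0098]
ee_rot: [0.165, 3.137, 0.0]
force: [-0.6, 0.4, -0.3]
width: 0.393
gripper_force: 12.0
```

Emit:
jog_arm([
  [[0,0,0.0004,0,0,0,0.3],[0,0,0.0004,0,0,0,0.2],[0,0,0.0004,0,0,0,0.1],[0,0,0.0004,0,0,0,-0.1],[0,0,0.0004,0,0,0,-0.1],[0,0,-0.005,0,0,0,-0.1],[0,0,-0.025,0,0,0,-0.2],[0,0,-0.05,0,0,0,-1],[0,0,-0.08,0,0,0,-1],[0,0,-0.11,0,0,0,-1]],
])

```text
clock: 9.5
position: [0.637, 0.2497, 0.121]
ee_rot: [-0.165, -3.137, 0.001]
force: [1.6, 1.4, -0.8]
width: 0.766
gripper_force: 0.0
```

Run:
```python
from h import *
p=camera_params("wrist");im=get_image("wrist");save("w3",im)
for n,z in(("saucer_floor",.0085),("magnifier_mid",.015)):
  for r in silhouettes(n,"wrist")[:1]: print(round(r["p"],2),np.round(r["pixel"]),rect(r["mask"],z,p))
plan(440,-92,120,84)
# other: pacer and crt now
p=camera_params("top");im=get_image("top")
for n,z in(("pacer_mid",.025),("crt_mid",.015)):
  for r in silhouettes(n,"top")[:1]: print(n,round(r["p"],2),np.round(r["pixel"]),rect(r["mask"],z,p))
```

```text
0.82 [308. 216.] [637.9, 249.9, 83.2, 82.4, 21.7]
0.94 [325. 242.] [639.7, 251.2, 38.5, 37.8, 37.1]
plan [ 1.623e-01 -3.614e-01  1.300e-03  3.000e-03  4.900e-03 -2.000e-04] fing 84.0 -> 84 j7 1.23 pos [639.3 250.4 123.2] t 9.65
pacer_mid 0.87 [362. 264.] [440.7, -91.2, 48.0, 44.3, -1.2]
crt_mid 0.6 [364. 247.] [466.6, -85.0, 52.9, 27.6, -64.3]
```

View pics/w3.png

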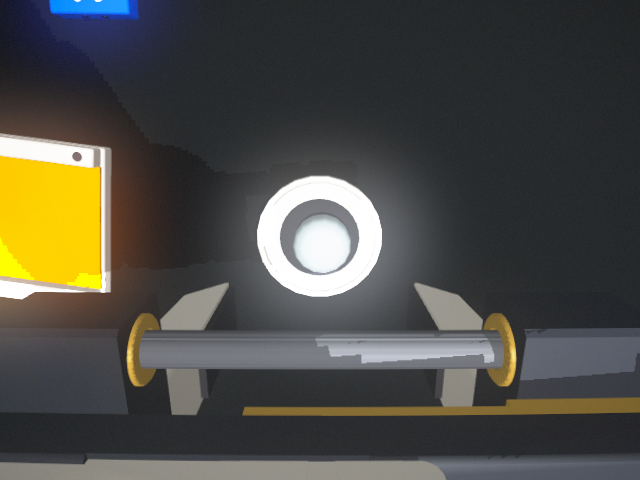

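The magnifier stands upright on the felt at (322,243), with the saucer centre at (320,237), so it is centred to within about 2 mm. Back to the stack.

Emit:
jog_arm([
  [[0.006,-0.013,0,0,0,0,-1],[0.02,-0.044,0,0,0,0,-1],[0.034,-0.076,0,0,0,0,-1],[0.048,-0.107,0,0,0,0,-1],[0.062,-0.138,0,0,0,0,-1],[0.076,-0.169,0,0,0,0,-1],[0.09,-0.2,0,0,0,0,-1],[0.104,-0.232,0,0,0,0,-1],[0.118,-0.263,0,0,0,0,-1],[0.13,-0.29,0,0,0,0,-1]],
])

```text
clock: 10.63
position: [0.4753, -0.0267, 0.1188]
ee_rot: [-0.166, -3.135, 0.001]
force: [0.1, 0.2, 0.2]
width: 1.002
gripper_force: 0.0
```

Emit:
jog_arm([
  [[0.012,-0.027,0,0,0,0,-1],[0.02,-0.045,0,0,0,0,-1],[0.026,-0.059,0,0,0,0,-1],[0.03,-0.067,0,0,0,0,-1],[0.032,-0.071,0,0,0,0,-1],[0.032,-0.071,0,0,0,0,-1],[0.032,-0.071,0,0,0,0,-1],[0.032,-0.071,0,0,0,0,-1]],
])

```text
clock: 11.3
position: [0.439, -0.0912, 0.1196]
ee_rot: [-0.162, -3.137, -0.0]
force: [-0.4, 0.1, 0.2]
width: 0.999
gripper_force: 0.0
```

Run:
```python
from h import *
p=camera_params("wrist");im=get_image("wrist");save("w4",im)
for n,z in(("pacer_mid",.025),("crt_mid",.015)):
  for r in silhouettes(n,"wrist")[:1]: print(n,round(r["p"],2),np.round(r["pixel"]),rect(r["mask"],z,p))
h=cv2.cvtColor(im[:300],cv2.COLOR_RGB2HSV)
for n,lo,hi,z in(("amber",18,35,.015),("green",50,85,.025)):
    m=cv2.inRange(h,(lo,120,90),(hi,255,255));N,l,s,c=cv2.connectedComponentsWithStats(m)
    k=1+np.argmax(s[1:,4]);print(n,c[k].round(),rect(l==k,z,p))
plan(441,-92,120,84)
```

```text
crt_mid 0.69 [313. 286.] [469.8, -85.1, 53.1, 27.2, -63.5]
amber [340. 286.] [473.9, -84.0, 48.4, 15.6, -68.4]
green [318. 277.] [460.7, -93.8, 37.5, 9.6, 84.1]
plan [-0.0022 -0.0003 -0.0004  0.      0.      0.0012] fing 84.1 -> 84 j7 1.76 pos [438.8 -91.5 119.6] t 11.45
```

View pics/w4.png

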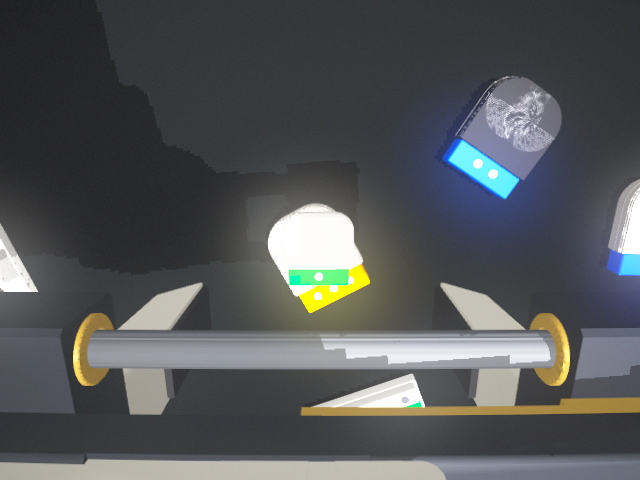

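The green can lies exposed on the amber one, header at (319,277). The estimated centre is (441.5,-92) mm with a heading of -6°.

Emit:
jog_arm([
  [[-0.0025,-0.0005,0.01,0,0,0,-1],[-0.0025,-0.0005,0.026,0,0,0,-1],[-0.0025,-0.0005,0.044,0,0,0,-1],[-0.0025,-0.0005,0.062,0,0,0,-1],[-0.0025,-0.0005,0.077,0,0,0,-1],[-0.0025,-0.0005,0.088,0,0,0,-1],[-0.0025,-0.0005,0.095,0,0,0,-0.6],[-0.0025,-0.0005,0.099,0,0,0,-0.4],[-0.0025,-0.0005,0.1015,0,0,0,-0.4],[-0.0025,-0.0005,0.1025,0,0,0,-0.4]],
], force=12)

```text
clock: 12.28
position: [0.441, -0.0929, 0.0171]
ee_rot: [0.165, 3.137, 0.0]
force: [-0.0, -0.3, 0.4]
width: 0.758
gripper_force: 0.0
```

```bash
python3 -c "
from h import *
plan(441.5,-92,16.8,84);o=observe();print(o['width'],o['force'])"
```

```text
plan [-0.0004  0.001   0.0003  0.      0.     -0.0001] fing 84.0 -> 84 j7 1.89 pos [441.  -92.9  17.1] t 12.2833
0.758135355631964 [-0.03228681 -0.3197922   0.38875837]
```

Emit:
jog_arm([
  [[0,0.001,0,0,0,0,-0.3],[0,0.001,0,0,0,0,-0.2],[0,0.001,0,0,0,0,-0.1],[0,0.001,0,0,0,0,0],[0,0.001,0,0,0,0,0.1],[0,0.001,0,0,0,0,0.2],[0,0.001,0,0,0,0,0.3],[0,0.001,0,0,0,0,0.4],[0,0.001,0,0,0,0,0.4],[0,0.001,0,0,0,0,0.4]],
], force=12)

```text
clock: 13.12
position: [0.4412, -0.0919, 0.0175]
ee_rot: [0.165, 3.137, 0.0]
force: [-0.4, 0.6, 5.1]
width: 0.479
gripper_force: 12.0
```

Emit:
jog_arm([
  [[0,0,-0.002,0,0,0,0.4],[0,0,-0.005,0,0,0,0.4],[0,0,-0.01,0,0,0,0.4],[0,0,-0.02,0,0,0,0.4],[0,0,-0.034,0,0,0,0.4],[0,0,-0.05,0,0,0,0.4],[0,0,-0.065,0,0,0,0.4],[0,0,-0.078,0,0,0,0.4],[0,0,-0.086,0,0,0,0.4],[0,0,-0.09,0,0,0,0.4]],
])

```text
clock: 13.95
position: [0.4415, -0.092, 0.1084]
ee_rot: [0.165, 3.136, 0.0]
force: [-0.3, 0.3, -0.2]
width: 0.475
gripper_force: 12.0
```

Run:
```python
from h import *
plan(607,-62.5,107,105)
p=camera_params("wrist");im=get_image("wrist");save("w5",im)
for r in silhouettes("crt_mid","wrist")[:1]: print(round(r["p"],2),np.round(r["pixel"]),rect(r["mask"],.015,p))
```

```text
plan [-0.1615  0.0466  0.0017 -0.      0.0017 -0.3666] fing 84.0 -> 105 j7 1.77 pos [441.5 -92.  108.4] t 13.95
0.7 [309. 234.] [434.2, -93.0, 61.6, 38.7, 85.4]
```

View pics/w5.png

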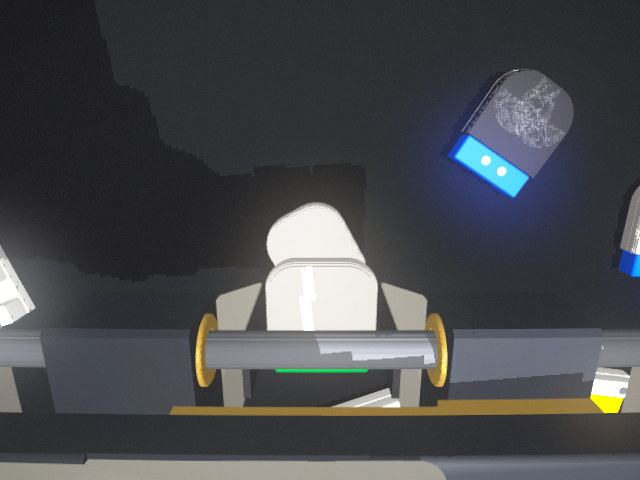

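The green can is held level between the fingers at (320,300) and the amber can remains in place. Going to the green nest.

Emit:
jog_arm([
  [[-0.005,0.001,0,0,0,-0.02,0.4],[-0.015,0.004,0,0,0,-0.06,0.4],[-0.035,0.01,0,0,0,-0.11,0.4],[-0.058,0.017,0,0,0,-0.16,0.4],[-0.083,0.024,0,0,0,-0.21,0.4],[-0.108,0.031,0,0,0,-0.26,0.4],[-0.13,0.038,0,0,0,-0.31,0.4],[-0.147,0.043,0,0,0,-0.35,0.4],[-0.158,0.046,0,0,0,-0.367,0.4],[-0.1615,0.0466,0.001,0,0,-0.367,0.4]],
])

```text
clock: 14.88
position: [0.6082, -0.0617, 0.1049]
ee_rot: [0.415, -3.114, -0.0]
force: [-0.9, 0.5, -0.8]
width: 0.474
gripper_force: 12.0
```

Emit:
jog_arm([
  [[0,0,0,0,0,0,0.4],[0,0,0,0,0,0,0.4],[0,0,0,0,0,0,0.4],[0,0,0,0,0,0,0.4]],
])

```text
clock: 15.22
position: [0.6056, -0.0628, 0.1061]
ee_rot: [0.409, -3.114, -0.0]
force: [-0.9, -0.0, -0.4]
width: 0.475
gripper_force: 12.0
```

```bash
cat >> h.py <<'E'
def nest(name,lo,hi,file):
    p=camera_params("wrist");im=get_image("wrist");save(file,im)
    for r in silhouettes(name,"wrist")[:1]: print(round(r["p"],2),np.round(r["pixel"]),rect(r["mask"],.012,p))
    m=cv2.inRange(cv2.cvtColor(im[:328],cv2.COLOR_RGB2HSV),(lo,120,90),(hi,255,255));N,l,s,c=cv2.connectedComponentsWithStats(m)
    for k in 1+np.argsort(-s[1:,4])[:2]:print(c[k].round(),s[k,4],rect(l==k,.012,p))
E
python3 - <<'E'
from h import *
plan(607,-62.5,107,105)
nest("pacer_nest_pad",50,85,"w6")
p=camera_params("wrist");c,s=np.cos(np.radians(15)),np.sin(np.radians(15))
print(pix([(.607+a*c-b*s,-.0625+a*s+b*c,.012) for a in(-.033,.033) for b in(-.042,.042)],p).round())
E
```

```text
plan [-0.0014 -0.0001 -0.0009  0.0002 -0.0006 -0.0004] fing 105.0 -> 105 j7 2.04 pos [605.6 -62.8 106.1] t 15.2167
0.89 [323. 215.] [597.5, -63.3, 84.4, 72.0, -75.7]
[320. 231.] 8452 [605.0, -61.5, 80.0, 57.4, -75.0]
[[249. 193.]
 [387. 193.]
 [254. 294.]
 [383. 294.]]
```

View pics/w6.png

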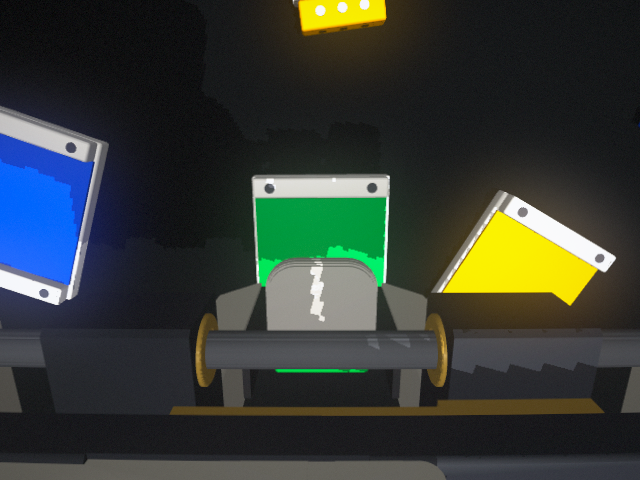

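The green pad spans cols 256–387, so its centre is at about col 321, roughly 1 mm further in +y than planned. Descending with that correction.

Emit:
jog_arm([
  [[-0.0015,0.001,0.008,0,0,0,0.4],[-0.0015,0.001,0.021,0,0,0,0.4],[-0.0015,0.001,0.036,0,0,0,0.4],[-0.0015,0.001,0.051,0,0,0,0.4],[-0.0015,0.001,0.064,0,0,0,0.4],[-0.0015,0.001,0.074,0,0,0,0.4],[-0.0015,0.001,0.081,0,0,0,0.4],[-0.0015,0.001,0.085,0,0,0,0.4],[-0.0015,0.001,0.087,0,0,0,0.4],[-0.0015,0.001,0.088,0,0,0,0.4]],
])

```text
clock: 16.15
position: [0.6079, -0.0611, 0.0183]
ee_rot: [-0.411, 3.114, -0.0]
force: [-0.0, -0.4, -0.0]
width: 0.478
gripper_force: 12.0
```

Emit:
jog_arm([
  [[0,0,0.001,0,0,0,0.4],[0,0,0.0015,0,0,0,0.4],[0,0,0.002,0,0,0,0.4],[0,0,0.0025,0,0,0,0.4],[0,0,0.0025,0,0,0,0.4]],
])

```text
clock: 16.57
position: [0.6078, -0.0611, 0.0159]
ee_rot: [-0.411, 3.114, -0.0]
force: [0.5, 0.2, 1.3]
width: 0.48
gripper_force: 12.0
```

```bash
python3 -c "
from h import *
plan(607,-61.8,14.5,105);o=observe();print(o['width'],o['force'])"
```

```text
plan [ 0.001  -0.0004  0.0014 -0.0001  0.0004  0.0003] fing 105.0 -> 105 j7 2.07 pos [607.8 -61.1  15.9] t 16.5667
0.4800699448007146 [0.4966586  0.24052572 1.29210872]
```

Emit:
jog_arm([
  [[0,0,0.0005,0,0,0,0.4],[0,0,0.001,0,0,0,0.4],[0,0,0.001,0,0,0,0.4],[0,0,0.001,0,0,0,0.4]],
])

```text
clock: 16.9
position: [0.6077, -0.0611, 0.0147]
ee_rot: [0.411, -3.115, -0.0]
force: [-0.1, 0.5, -0.8]
width: 0.476
gripper_force: 12.0
```

Emit:
jog_arm([
  [[0,0,0.0005,0,0,0,0.4],[0,0,0.0005,0,0,0,0.05],[0,0,0.0005,0,0,0,0],[0,0,0.0005,0,0,0,-0.1],[0,0,0.0005,0,0,0,-0.2],[0,0,0.0005,0,0,0,-0.3],[0,0,-0.005,0,0,0,-0.3],[0,0,-0.025,0,0,0,-0.5],[0,0,-0.05,0,0,0,-1],[0,0,-0.08,0,0,0,-1]],
])

```text
clock: 17.73
position: [0.6066, -0.0611, 0.0947]
ee_rot: [0.41, -3.112, -0.0]
force: [0.8, 1.1, 0.5]
width: 0.82
gripper_force: 0.0
```

Emit:
jog_arm([
  [[0,0,-0.02,0,0,0,-1],[0,0,-0.025,0,0,0,-1],[0,0,-0.025,0,0,0,-1]],
])

```text
clock: 17.98
position: [0.6089, -0.0612, 0.1218]
ee_rot: [-0.41, 3.111, -0.001]
force: [-0.5, 0.6, -0.5]
width: 0.989
gripper_force: 0.0
```

Run:
```python
from h import *
p=camera_params("wrist");im=get_image("wrist");save("w7",im)
for n,z in(("pacer_mid",.022),):
  for r in silhouettes(n,"wrist")[:1]: print(n,round(r["p"],2),np.round(r["pixel"]),rect(r["mask"],z,p))
p=camera_params("top");im=get_image("top")
for n,z in(("pacer_mid",.022),("crt_mid",.015),("icd_mid",.015)):
  for r in silhouettes(n,"top")[:2]: print(n,round(r["p"],2),np.round(r["pixel"]),rect(r["mask"],z,p))
h=cv2.cvtColor(im,cv2.COLOR_RGB2HSV)
m=cv2.inRange(h,(18,120,90),(35,255,255));N,l,s,c=cv2.connectedComponentsWithStats(m)
for k in 1+np.argsort(-s[1:,4])[:2]:print("amber",c[k].round(),rect(l==k,.015,p))
plan(450,-94,120,112)
```

```text
pacer_mid 0.78 [322. 240.] [609.1, -58.9, 48.0, 43.8, 15.0]
icd_mid 0.9 [240. 260.] [453.7, 142.4, 67.8, 39.1, 0.2]
amber [273. 177.] [608.8, 78.0, 82.2, 53.9, -15.1]
amber [114. 280.] [417.2, 375.6, 5.3, 5.1, 45.2]
plan [ 0.1601  0.0088 -0.0012  0.0007 -0.0021 -0.1218] fing 105.0 -> 112 j7 2.03 pos [606.9 -61.1 118.5] t 18.2833
```

View pics/w7.png

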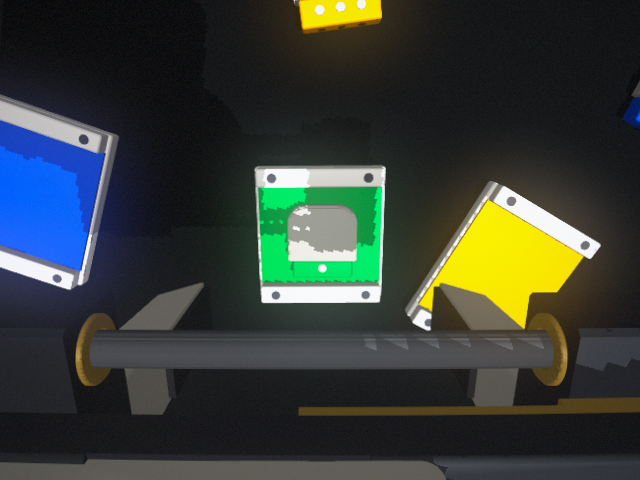

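The green can lies flat between the fences, at cols 288–357 and rows 205–277. I'll compare its centre with that of the four fence screws, at (271,178), (369,178), (276,295) and (365,295).

Run:
```python
from h import *
p=camera_params("wrist")
w=world([(271,178),(369,178),(276,295),(365,295)],.02,p)*1000;print(w.round(1),w.mean(0).round(1))
plan(450,-94,120,112)
```

```text
[[575.1 -99.7  20. ]
 [559.5 -41.7  20. ]
 [649.3 -78.9  20. ]
 [634.1 -22.   20. ]] [604.5 -60.5  20. ]
plan [ 0.1601  0.0088 -0.0012  0.0007 -0.0021 -0.1218] fing 105.0 -> 112 j7 2.03 pos [606.9 -61.1 118.5] t 18.2833
```

Emit:
jog_arm([
  [[0.005,0,0,0,0,-0.01,-1],[0.02,0.001,0,0,0,-0.03,-1],[0.045,0.002,0,0,0,-0.05,-1],[0.072,0.004,0,0,0,-0.07,-1],[0.1,0.005,0,0,0,-0.09,-1],[0.125,0.007,0,0,0,-0.115,-1],[0.145,0.008,0,0,0,-0.115,-1],[0.155,0.009,0,0,0,-0.115,-1],[0.159,0.009,0,0,0,-0.115,-1],[0.16,0.009,0,0,0,-0.115,-1]],
])

```text
clock: 19.12
position: [0.4508, -0.094, 0.1198]
ee_rot: [-0.588, 3.086, 0.0]
force: [0.2, -0.5, 0.0]
width: 1.001
gripper_force: 0.0
```

Emit:
jog_arm([
  [[0,0,0,0,0,0,-1],[0,0,0,0,0,0,-1],[0,0,0,0,0,0,-1],[0,0,0,0,0,0,-1]],
])

```text
clock: 19.45
position: [0.4515, -0.0937, 0.1196]
ee_rot: [-0.59, 3.086, -0.0]
force: [-1.2, -0.2, 0.0]
width: 1.002
gripper_force: 0.0
```

Run:
```python
from h import *
plan(450.5,-93.5,3.5,111.8)
p=camera_params("wrist");im=get_image("wrist")
for r in silhouettes("crt_mid","wrist")[:2]: print(round(r["p"],2),np.round(r["pixel"]),rect(r["mask"],.012,p))
m=cv2.inRange(cv2.cvtColor(im[:328],cv2.COLOR_RGB2HSV),(18,120,90),(35,255,255));N,l,s,c=cv2.connectedComponentsWithStats(m)
k=1+np.argmax(s[1:,4]);print(c[k].round(),rect(l==k,.015,p))
p=camera_params("top");im=get_image("top")
```

```text
plan [ 9.000e-04  6.000e-04  1.161e-01 -2.000e-04  1.000e-04 -2.800e-03] fing 111.6 -> 111.8 j7 2.18 pos [451.5 -93.7 119.6] t 19.45
0.82 [316. 232.] [450.4, -94.2, 68.2, 52.0, 22.4]
0.69 [12. 81.] [427.7, -304.2, 90.9, 14.9, 11.0]
[319. 274.] [474.2, -84.6, 46.9, 15.2, -67.3]
```

Emit:
jog_arm([
  [[0.001,0,0.012,0,0,-0.01,-1],[0.001,0,0.03,0,0,-0.01,-1],[0.001,0,0.05,0,0,-0.01,-1],[0.001,0,0.07,0,0,-0.01,-1],[0.001,0,0.087,0,0,-0.01,-1],[0.001,0,0.1,0,0,-0.01,-1],[0.001,0,0.108,0,0,-0.01,-0.7],[0.001,0,0.112,0,0,-0.01,-0.5],[0.001,0,0.114,0,0,-0.01,-0.5],[0.001,0,0.115,0,0,-0.01,-0.5]],
], force=15)

```text
clock: 20.43
position: [0.4502, -0.0943, 0.0049]
ee_rot: [-0.604, 3.083, -0.0]
force: [-0.4, -0.4, 0.3]
width: 0.777
gripper_force: 0.0
```

Emit:
jog_arm([
  [[0,0,0,0,0,0,-0.4],[0,0,0,0,0,0,-0.3],[0,0,0,0,0,0,-0.2],[0,0,0,0,0,0,-0.1],[0,0,0,0,0,0,0],[0,0,0,0,0,0,0.1],[0,0,0,0,0,0,0.2],[0,0,0,0,0,0,0.2],[0,0,0,0,0,0,0.2],[0,0,0,0,0,0,0.2]],
], force=15)

```text
clock: 21.27
position: [0.4502, -0.0943, 0.0051]
ee_rot: [-0.604, 3.082, -0.0]
force: [-1.0, 0.1, 5.6]
width: 0.567
gripper_force: 15.0
```

Emit:
jog_arm([
  [[0,0,-0.002,0,0,0,0.2],[0,0,-0.006,0,0,0,0.2],[0,0,-0.014,0,0,0,0.2],[0,0,-0.026,0,0,0,0.2],[0,0,-0.042,0,0,0,0.2],[0,0,-0.058,0,0,0,0.2],[0,0,-0.074,0,0,0,0.2],[0,0,-0.088,0,0,0,0.2],[0,0,-0.097,0,0,0,0.2],[0,0,-0.1,0,0,0,0.2]],
])

```text
clock: 22.1
position: [0.4506, -0.0943, 0.1064]
ee_rot: [-0.604, 3.081, -0.001]
force: [0.6, 0.7, -1.8]
width: 0.566
gripper_force: 15.0
```

```bash
python3 -c "
from h import *
plan(606,66.3,105,76);print(observe()['width'])"
```

```text
plan [-2.045e-01  9.010e-02  1.700e-03 -1.000e-04  2.400e-03  6.314e-01] fing 112.2 -> 76 j7 2.21 pos [450.6 -94.3 106.4] t 22.1
0.5655070211949157
```

Emit:
jog_arm([
  [[-0.005,0.002,0,0,0,0.02,0.2],[-0.02,0.009,0,0,0,0.07,0.2],[-0.045,0.02,0,0,0,0.15,0.2],[-0.072,0.032,0,0,0,0.23,0.2],[-0.1,0.044,0,0,0,0.31,0.2],[-0.128,0.056,0,0,0,0.4,0.2],[-0.155,0.068,0,0,0,0.48,0.2],[-0.18,0.079,0,0,0,0.56,0.2],[-0.197,0.087,0,0,0,0.61,0.2],[-0.2045,0.09,0,0,0,0.631,0.2]],
])

```text
clock: 22.93
position: [0.6064, 0.0696, 0.1038]
ee_rot: [-0.38, -3.118, -0.001]
force: [0.3, 0.6, -0.7]
width: 0.567
gripper_force: 15.0
```

Emit:
jog_arm([
  [[0,0,0,0,0,0,0.2],[0,0,0,0,0,0,0.2],[0,0,0,0,0,0,0.2],[0,0,0,0,0,0,0.2],[0,0,0,0,0,0,0.2]],
])

```text
clock: 23.35
position: [0.6047, 0.065, 0.1049]
ee_rot: [-0.384, -3.118, -0.0]
force: [0.4, 0.1, -0.8]
width: 0.564
gripper_force: 15.0
```

Run:
```python
from h import *
plan(606,66.3,17,76)
nest("crt_nest_pad",18,35,"w8")
p=camera_params("wrist");c,s=np.cos(np.radians(-14)),np.sin(np.radians(-14))
print(pix([(.606+a*c-b*s,.0663+a*s+b*c,z) for z,A in ((.012,.042),(.02,.054)) for a in(-A,A) for b in(-.042,.042)],p).round())
```

```text
plan [-0.001   0.0016  0.0879 -0.     -0.0002 -0.0008] fing 76.0 -> 76 j7 1.4 pos [604.7  65.  104.9] t 23.35
0.79 [324. 196.] [585.0, 72.5, 84.1, 66.8, 75.2]
[322. 209.] 7036 [590.6, 70.6, 79.8, 49.3, 76.0]
[453. 322.] 225 [676.6, 138.9, 13.6, 9.5, 75.7]
[[250. 179.]
 [390. 179.]
 [256. 308.]
 [384. 308.]
 [247. 160.]
 [393. 160.]
 [255. 331.]
 [385. 330.]]
```

View pics/w8.png

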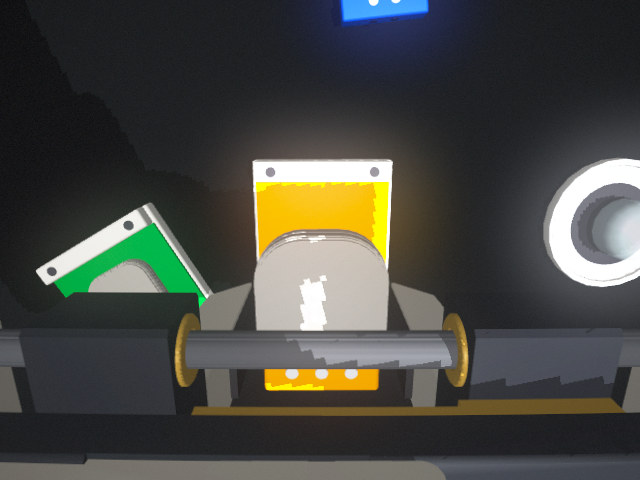

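The amber pad is square in view: block edges at cols 253–392, top edge at row 160 as predicted. The lateral correction is about +1 mm. Lowering.

Emit:
jog_arm([
  [[-0.001,0.0025,0.008,0,0,0,0.2],[-0.001,0.0025,0.02,0,0,0,0.2],[-0.001,0.0025,0.034,0,0,0,0.2],[-0.001,0.0025,0.048,0,0,0,0.2],[-0.001,0.0025,0.06,0,0,0,0.2],[-0.001,0.0025,0.07,0,0,0,0.2],[-0.001,0.0025,0.077,0,0,0,0.2],[-0.001,0.0025,0.081,0,0,0,0.2],[-0.001,0.0025,0.083,0,0,0,0.2],[-0.001,0.0025,0.084,0,0,0,0.2]],
])

```text
clock: 24.28
position: [0.607, 0.0684, 0.0207]
ee_rot: [0.382, 3.118, 0.0]
force: [0.0, 1.5, 0.0]
width: 0.566
gripper_force: 15.0
```

Emit:
jog_arm([
  [[0,0,0.001,0,0,0,0.2],[0,0,0.002,0,0,0,0.2],[0,0,0.002,0,0,0,0.2],[0,0,0.002,0,0,0,0.2]],
])

```text
clock: 24.62
position: [0.6071, 0.0686, 0.0191]
ee_rot: [0.382, 3.118, 0.0]
force: [-0.2, 0.4, -1.0]
width: 0.566
gripper_force: 15.0
```

Emit:
jog_arm([
  [[0,-0.001,0.001,0,0,0,0.2],[0,-0.001,0.0015,0,0,0,0.2],[0,-0.001,0.002,0,0,0,0.2],[0,-0.001,0.0023,0,0,0,0.2],[0,-0.001,0.0023,0,0,0,0.2]],
])

```text
clock: 25.03
position: [0.6067, 0.0673, 0.0172]
ee_rot: [0.383, 3.118, 0.001]
force: [-3.9, -0.9, 9.0]
width: 0.563
gripper_force: 15.0
```

Contact made (+9 N). Opening and rising.

Emit:
jog_arm([
  [[0,0,-0.0005,0,0,0,-0.1],[0,0,-0.0005,0,0,0,-0.2],[0,0,-0.0005,0,0,0,-0.3],[0,0,-0.0005,0,0,0,-0.4],[0,0,-0.0005,0,0,0,-0.5],[0,0,-0.006,0,0,0,-0.5],[0,0,-0.025,0,0,0,-0.5],[0,0,-0.05,0,0,0,-1],[0,0,-0.08,0,0,0,-1],[0,0,-0.1,0,0,0,-1]],
])

```text
clock: 25.87
position: [0.6072, 0.0673, 0.1191]
ee_rot: [0.382, 3.117, 0.001]
force: [0.3, 0.1, -0.5]
width: 0.921
gripper_force: 0.0
```

Emit:
jog_arm([
  [[0,0,0,0,0,0,-1],[0,0,0,0,0,0,-1],[0,0,0,0,0,0,-1],[0,0,0,0,0,0,-1]],
])

```text
clock: 26.2
position: [0.6058, 0.0675, 0.1154]
ee_rot: [-0.382, -3.117, 0.001]
force: [0.3, 0.6, -0.4]
width: 0.999
gripper_force: 0.0
```

Run:
```python
from h import *
plan(455,136,120,82.4)
p=camera_params("wrist");im=get_image("wrist");save("w9",im)
for r in silhouettes("crt_mid","wrist")[:1]: print(round(r["p"],2),np.round(r["pixel"]),rect(r["mask"],.026,p))
for r in silhouettes("crt_nest_pad","wrist")[:1]: print(round(r["p"],2),np.round(r["pixel"]),rect(r["mask"],.016,p))
```

```text
plan [ 0.1629  0.0301 -0.0043 -0.0006 -0.0017 -0.1111] fing 76.0 -> 82.4 j7 1.39 pos [605.8  67.5 115.4] t 26.2
0.73 [322. 246.] [606.0, 69.3, 66.9, 51.8, -13.9]
0.88 [308. 191.] [606.9, 66.9, 111.9, 82.1, -14.0]
```

View pics/w9.png

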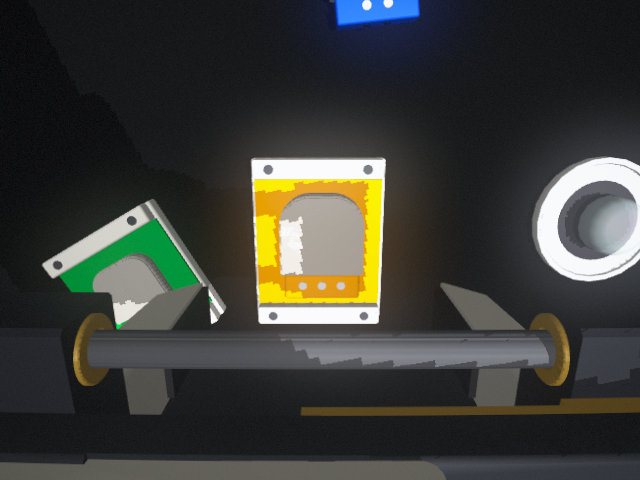

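The amber can lies flat between the fences, at cols 279–364 in a block spanning 252–384, so it is about 2 mm off. That is fine. Next, the lone blue can.

Emit:
jog_arm([
  [[0.005,0.001,0,0,0,-0.01,-1],[0.02,0.004,0,0,0,-0.03,-1],[0.045,0.008,0,0,0,-0.05,-1],[0.072,0.013,0,0,0,-0.07,-1],[0.1,0.018,0,0,0,-0.09,-1],[0.125,0.023,-0.002,0,0,-0.111,-1],[0.145,0.027,-0.004,0,0,-0.111,-1],[0.158,0.029,-0.004,0,0,-0.111,-1],[0.163,0.03,-0.004,0,0,-0.111,-1],[0.163,0.03,-0.004,0,0,-0.111,-1]],
])

```text
clock: 27.18
position: [0.455, 0.1365, 0.1204]
ee_rot: [-0.206, -3.135, -0.0]
force: [-0.2, -0.1, -0.4]
width: 1.001
gripper_force: 0.0
```

Emit:
jog_arm([
  [[0,0,0,0,0,0,-1],[0,0,0,0,0,0,-1],[0,0,0,0,0,0,-1],[0,0,0,0,0,0,-1]],
])

```text
clock: 27.52
position: [0.4564, 0.1354, 0.1203]
ee_rot: [0.21, 3.134, -0.001]
force: [0.3, 0.4, -0.4]
width: 0.999
gripper_force: 0.0
```

Run:
```python
from h import *
plan(455,136,4.5,82.4)
p=camera_params("wrist");im=get_image("wrist")
for r in silhouettes("icd_mid","wrist")[:2]: print(round(r["p"],2),np.round(r["pixel"]),rect(r["mask"],.012,p))
m=cv2.inRange(cv2.cvtColor(im[:328],cv2.COLOR_RGB2HSV),(100,120,90),(130,255,255));N,l,s,c=cv2.connectedComponentsWithStats(m)
for k in 1+np.argsort(-s[1:,4])[:2]:print(c[k].round(),rect(l==k,.015,p))
```

```text
plan [ 0.0015  0.0004  0.1158 -0.0003  0.0003 -0.0014] fing 82.3 -> 82.4 j7 1.25 pos [456.4 135.4 120.3] t 27.5167
0.98 [322. 235.] [455.2, 136.4, 68.3, 52.3, -7.9]
0.9 [140. 148.] [384.6, 32.5, 68.5, 55.1, -37.6]
[124. 186.] [405.2, 17.8, 50.2, 16.6, 51.5]
[320. 273.] [480.1, 132.5, 47.1, 15.0, 81.4]
```

Emit:
jog_arm([
  [[0.001,0.0005,0.012,0,0,0.005,-1],[0.001,0.0005,0.03,0,0,0.005,-1],[0.001,0.0005,0.05,0,0,0.005,-1],[0.001,0.0005,0.07,0,0,0.005,-1],[0.001,0.0005,0.087,0,0,0.005,-1],[0.001,0.0005,0.1,0,0,0.005,-1],[0.001,0.0005,0.108,0,0,0.005,-0.7],[0.001,0.0005,0.112,0,0,0.005,-0.5],[0.001,0.0005,0.114,0,0,0.005,-0.5],[0.001,0.0005,0.115,0,0,0.005,-0.5]],
], force=15)

```text
clock: 28.45
position: [0.4551, 0.1366, 0.0056]
ee_rot: [0.217, 3.134, 0.0]
force: [-0.3, -0.3, 0.2]
width: 0.771
gripper_force: 0.0
```

Emit:
jog_arm([
  [[0,0,0,0,0,0,-0.4],[0,0,0,0,0,0,-0.3],[0,0,0,0,0,0,-0.2],[0,0,0,0,0,0,-0.1],[0,0,0,0,0,0,0],[0,0,0,0,0,0,0.1],[0,0,0,0,0,0,0.2],[0,0,0,0,0,0,0.2],[0,0,0,0,0,0,0.2],[0,0,0,0,0,0,0.2]],
], force=15)

```text
clock: 29.28
position: [0.455, 0.1367, 0.0058]
ee_rot: [0.216, 3.134, 0.001]
force: [-1.5, -0.1, 5.6]
width: 0.562
gripper_force: 15.0
```

Emit:
jog_arm([
  [[0,0,-0.002,0,0,0,0.2],[0,0,-0.006,0,0,0,0.2],[0,0,-0.014,0,0,0,0.2],[0,0,-0.026,0,0,0,0.2],[0,0,-0.042,0,0,0,0.2],[0,0,-0.058,0,0,0,0.2],[0,0,-0.074,0,0,0,0.2],[0,0,-0.088,0,0,0,0.2],[0,0,-0.097,0,0,0,0.2],[0,0,-0.1,0,0,0,0.2]],
])

```text
clock: 30.12
position: [0.4554, 0.1369, 0.1071]
ee_rot: [0.216, 3.132, 0.002]
force: [-0.2, -0.1, -0.4]
width: 0.566
gripper_force: 15.0
```

```bash
python3 -c "
from h import *
plan(629.5,-252,105,85);print(observe()['width'])"
```

```text
plan [-0.2259 -0.3613  0.002   0.0015  0.0019 -0.0505] fing 82.1 -> 85 j7 1.26 pos [455.4 136.9 107.1] t 30.1167
0.5656599344010262
```

Emit:
jog_arm([
  [[-0.004,-0.007,0,0,0,0,0.2],[-0.013,-0.02,0,0,0,-0.005,0.2],[-0.026,-0.042,0,0,0,-0.01,0.2],[-0.041,-0.066,0,0,0,-0.015,0.2],[-0.056,-0.09,0,0,0,-0.02,0.2],[-0.071,-0.114,0,0,0,-0.025,0.2],[-0.086,-0.138,0,0,0,-0.03,0.2],[-0.101,-0.162,0,0,0,-0.035,0.2],[-0.116,-0.186,0,0,0,-0.04,0.2],[-0.131,-0.21,0,0,0,-0.05,0.2]],
])

```text
clock: 30.95
position: [0.5553, -0.0915, 0.1043]
ee_rot: [-0.138, -3.137, 0.0]
force: [0.1, 0.2, 0.0]
width: 0.561
gripper_force: 15.0
```

Emit:
jog_arm([
  [[-0.014,-0.024,0,0,0,0,0.2],[-0.028,-0.047,0,0,0,0,0.2],[-0.042,-0.071,0,0,0,0,0.2],[-0.055,-0.095,0,0,0,0,0.2],[-0.067,-0.117,0,0,0,0,0.2],[-0.077,-0.135,0,0,0,0,0.2],[-0.084,-0.147,0,0,0,0,0.2],[-0.087,-0.154,0,0,0,0,0.2],[-0.088,-0.156,0,0,0,0,0.2],[-0.088,-0.156,0,0,0,0,0.2]],
])

```text
clock: 31.78
position: [0.6289, -0.2529, 0.1045]
ee_rot: [-0.139, -3.137, -0.001]
force: [-0.7, 0.4, -0.4]
width: 0.562
gripper_force: 15.0
```

Emit:
jog_arm([
  [[0,0,0,0,0,0,0.2],[0,0,0,0,0,0,0.2],[0,0,0,0,0,0,0.2]],
])

```text
clock: 32.03
position: [0.6296, -0.2512, 0.1054]
ee_rot: [-0.136, -3.139, -0.001]
force: [-0.1, 0.1, -0.2]
width: 0.564
gripper_force: 15.0
```

Run:
```python
from h import *
plan(629.5,-252,17.6,85)
nest("icd_nest_pad",100,130,"w10")
p=camera_params("wrist");c,s=np.cos(np.radians(-5)),np.sin(np.radians(-5))
print(pix([(.6295+a*c-b*s,-.252+a*s+b*c,z) for z,A in ((.012,.042),(.02,.054)) for a in(-A,A) for b in(-.042,.042)],p).round())
```

```text
plan [ 0.0001 -0.0008  0.0878  0.0007 -0.0001  0.0008] fing 85.0 -> 85 j7 2.04 pos [ 629.6 -251.2  105.4] t 32.0333
0.86 [321. 197.] [608.6, -248.2, 83.1, 66.9, 85.7]
[320. 208.] 7319 [614.0, -248.9, 79.9, 50.6, 85.7]
[[248. 177.]
 [388. 177.]
 [254. 306.]
 [382. 306.]
 [245. 158.]
 [391. 158.]
 [253. 328.]
 [383. 328.]]
```

View pics/w10.png

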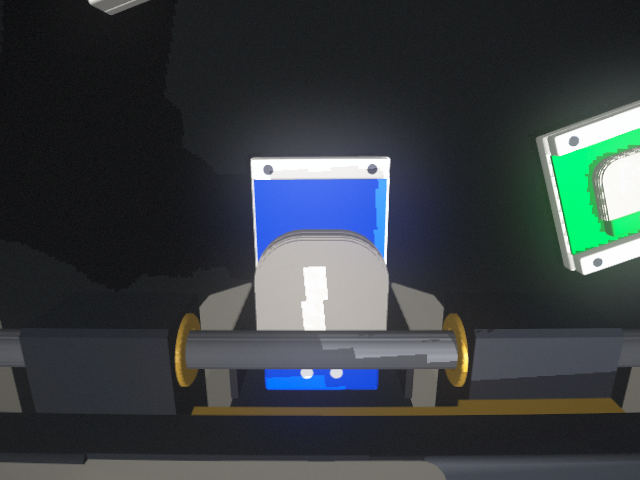

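The blue block spans cols 251–390 and row 158, aligned as predicted. Lowering at the nominal position.

Emit:
jog_arm([
  [[0,-0.001,0.008,0,0,0,0.2],[0,-0.001,0.02,0,0,0,0.2],[0,-0.001,0.034,0,0,0,0.2],[0,-0.001,0.048,0,0,0,0.2],[0,-0.001,0.06,0,0,0,0.2],[0,-0.001,0.07,0,0,0,0.2],[0,-0.001,0.077,0,0,0,0.2],[0,-0.001,0.081,0,0,0,0.2],[0,-0.001,0.083,0,0,0,0.2],[0,-0.001,0.084,0,0,0,0.2]],
])

```text
clock: 32.97
position: [0.6297, -0.2537, 0.0214]
ee_rot: [0.138, 3.138, -0.0]
force: [0.3, -0.3, -1.0]
width: 0.566
gripper_force: 15.0
```

Emit:
jog_arm([
  [[0,0,0.001,0,0,0,0.2],[0,0,0.0015,0,0,0,0.2],[0,0,0.0015,0,0,0,0.2],[0,0,0.0015,0,0,0,0.2]],
])

```text
clock: 33.3
position: [0.6297, -0.2536, 0.0203]
ee_rot: [0.138, 3.138, -0.0]
force: [-0.5, 0.5, -1.0]
width: 0.565
gripper_force: 15.0
```

Emit:
jog_arm([
  [[0,0.0015,0.001,0,0,0,0.2],[0,0.0015,0.0015,0,0,0,0.2],[0,0.0015,0.002,0,0,0,0.2],[0,0.0015,0.0024,0,0,0,0.2],[0,0.0015,0.0024,0,0,0,0.2]],
])

```text
clock: 33.72
position: [0.6297, -0.2518, 0.0179]
ee_rot: [0.138, 3.138, 0.001]
force: [-1.8, 2.3, 5.1]
width: 0.568
gripper_force: 15.0
```

Contact made (+5 N). Release and rise.

Emit:
jog_arm([
  [[0,0,-0.0003,0,0,0,-0.1],[0,0,-0.0003,0,0,0,-0.2],[0,0,-0.0003,0,0,0,-0.3],[0,0,-0.0003,0,0,0,-0.4],[0,0,-0.0003,0,0,0,-0.5],[0,0,-0.006,0,0,0,-0.5],[0,0,-0.025,0,0,0,-0.5],[0,0,-0.05,0,0,0,-1],[0,0,-0.08,0,0,0,-1],[0,0,-0.1,0,0,0,-1]],
])

```text
clock: 34.55
position: [0.6303, -0.2526, 0.1204]
ee_rot: [0.138, 3.137, -0.001]
force: [0.2, -0.2, 1.0]
width: 0.92
gripper_force: 0.0
```

Emit:
jog_arm([
  [[0.01,0,-0.01,0,0,0,-1],[0.03,0,-0.03,0,0,0,-1],[0.06,0,-0.05,0,0,0,-1],[0.09,0,-0.07,0,0,0,-1],[0.12,0,-0.08,0,0,0,-1],[0.14,0,-0.08,0,0,0,-1],[0.15,0,-0.08,0,0,0,-1],[0.15,0,-0.08,0,0,0,-1],[0.15,0,-0.08,0,0,0,-1],[0.15,0,-0.08,0,0,0,-1]],
])

```text
clock: 35.38
position: [0.4814, -0.2386, 0.1971]
ee_rot: [0.137, 3.139, -0.0]
force: [0.3, -0.2, 0.5]
width: 0.999
gripper_force: 0.0
```

Run:
```python
from h import *
im=get_image("scene");p=camera_params("scene")
for n,z,q in(("icd_mid",.0195,0),("crt_mid",.0195,0),("pacer_mid",.017,0),("magnifier_mid",.018,0),("icd_nest_pad",.012,0)):
  for r in silhouettes(n,"scene")[:3]: print(n,round(r["p"],2),np.round(r["pixel"]),rect(r["mask"],z,p))
c=im[130:430,150:500];save("f",cv2.resize(c,None,fx=2,fy=2,interpolation=cv2.INTER_CUBIC))
```

```text
icd_mid 0.88 [354. 240.] [390.3, 35.1, 64.2, 60.0, -38.3]
icd_mid 0.84 [212. 217.] [629.1, -250.0, 66.9, 65.1, -10.0]
crt_mid 0.96 [294. 297.] [604.6, 66.7, 66.6, 55.1, -16.2]
pacer_mid 0.62 [260. 263.] [608.1, -60.5, 52.8, 47.3, 16.6]
magnifier_mid 0.78 [336. 372.] [639.8, 252.2, 41.9, 33.5, 50.3]
icd_nest_pad 0.84 [217. 226.] [630.1, -246.3, 113.1, 97.7, -5.3]
```

View pics/f.png

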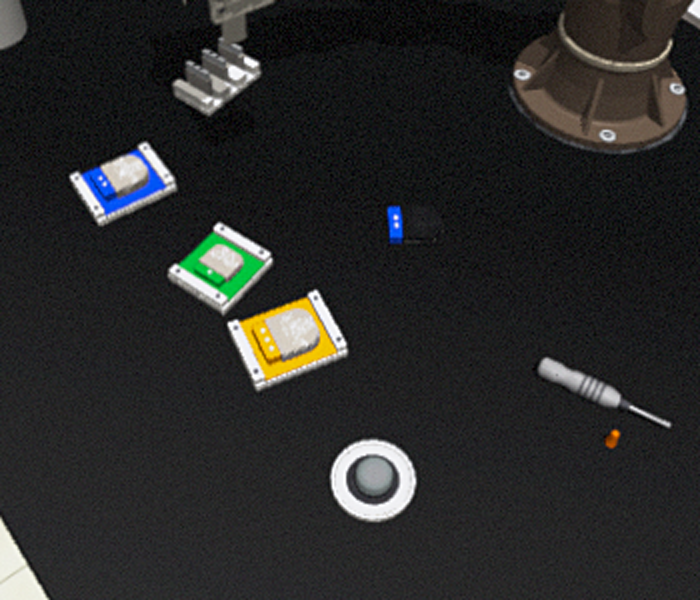

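All three cans lie flat in their nests, at crop positions (122,178), (220,262) and (290,332). The magnifier is upright in its saucer at (374,478), and the stand, driver and decoy have not moved. Handing in.

```bash
python3 -c "
from cell import *
print(sign_off())"
```

```text
the job is handed in; nothing more can be done
None
```

I handed the job in at about 36 s: the magnifier stands upright in its saucer, and the green, amber and blue cans each lie flat in their own nests, all roughly 2–3 mm or less from centre by camera; the stand, driver and black look-alike were left alone.

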